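Find the tired menu-stand clip and sort the stands

TASK

One of the two menu stands has a tired spring clip that no longer carries its own foot when you lift the stand by its oak board; the other still grips well. Pull on the boards to find out which, then stand the sound one, its board still fully home in its clip, on the flat oak tray, and stand the tired one's bare foot upright in the roasting pan with its board upright in a bay of the wire rack. Do not drag the board out of the sound clip, drop nothing, and leave the two saucers and the glass cup where they are.

Things in the scene. Friction and masses are not known exactly. Their poses are not given: they have to be found in the camera images.
- foot_a: Steel foot of a menu stand with a spring clip, 0.5 kg. Base x -55 to +45, y -50 to +50, 12 mm thick; on it a steel block (fixed jaw) x +5 to +25, y -25 to +25, height 12 to 62 mm. The board stands on the base in the slot x -5 to +5 between block and clip lever, open at the top and both ends; the lever and its spring lie at x -54 to -5. Both stands look alike. Origin: underside, below the board, z up
- grip_a (a point): Middle of the steel block of foot_a (foot x +15 mm, 45 mm above its underside); there the bare foot can be gripped across the ends of the block, 50 mm wide along the foot's y
- jaw_a: Clip lever of foot_a, its 44 x 12 mm rubber pad pressed along the foot's +x onto the board 54 mm above the underside; origin on its hinge (foot x -18, height 26 mm). A tired clip presses with under 1 N: a lifted board slides out (under 2 N) and the foot stays. A sound one presses with 13 to 22 N: the foot comes up with the board. Which is tired changes from run to run
- board_a: Oak menu board, 10 (x) x 100 (y) x 130 mm (z), about 0.09 kg, with a red and a dark line, at the start standing upright in the clip of foot_a, its lower 50 mm in the clip, its underside 12 mm above the foot's. Origin: centre of its lower edge, z up along the board, x across its thickness
- foot_b: Steel foot of a menu stand with a spring clip, 0.5 kg. Base x -55 to +45, y -50 to +50, 12 mm thick; on it a steel block (fixed jaw) x +5 to +25, y -25 to +25, height 12 to 62 mm. The board stands on the base in the slot x -5 to +5 between block and clip lever, open at the top and both ends; the lever and its spring lie at x -54 to -5. Both stands look alike. Origin: underside, below the board, z up
- grip_b (a point): Middle of the steel block of foot_b (foot x +15 mm, 45 mm above its underside); there the bare foot can be gripped across the ends of the block, 50 mm wide along the foot's y
- jaw_b: Clip lever of foot_b, its 44 x 12 mm rubber pad pressed along the foot's +x onto the board 54 mm above the underside; origin on its hinge (foot x -18, height 26 mm). A tired clip presses with under 1 N: a lifted board slides out (under 2 N) and the foot stays. A sound one presses with 13 to 22 N: the foot comes up with the board. Which is tired changes from run to run
- board_b: Oak menu board, 10 (x) x 100 (y) x 130 mm (z), about 0.09 kg, with a red and a dark line, at the start standing upright in the clip of foot_b, its lower 50 mm in the clip, its underside 12 mm above the foot's. Origin: centre of its lower edge, z up along the board, x across its thickness
- pan: Steel roasting pan, fixed, 260 (x) x 180 (y) x 45 mm high, walls and floor 4 mm, open above. Origin: centre of the underside. For the tired stand's foot
- tray: Flat dark oak tray board, fixed, 260 (x) x 180 (y) x 14 mm thick, no rim. Origin: centre of the underside. For the sound stand
- rack: Board rack, fixed: wooden base 90 (x) x 130 (y) x 10 mm with three upright brass wire hoops (wire 6 mm, 76 mm wide in y, top at 65 mm) at x = -36, 0 and +36 mm, which leave two bays 30 mm wide, centred at x = -18 and +18 mm, for boards standing with their thickness along x. Origin: centre of the underside
- saucer_1: White ceramic saucer, 100 mm wide, 16 mm high, a bystander. Origin: centre of the underside
- saucer_2: Blue ceramic saucer, 120 mm wide, 16 mm high, a bystander. Origin: centre of the underside
- cup: Glass cup, 72 mm wide, 85 mm high, a bystander. Origin: centre of the underside
Things that resemble listed ones, but are neither listed nor needed, are in the scene too. Leave any pink look-alike of the board_a alone. Leave any blue look-alike of the foot_a alone.

How it is judged:
At the end, for the whole second after the job is handed in: The sound stand is upright on the tray (centre within 110/70 mm of its centre in x/y), board home within 8 mm; the tired foot is upright on the pan floor (within 90/60 mm), its board in the rack (within 40/45 mm, tilt under 0.45 rad, lower edge within 10 mm of the base); all at rest ((((x of foot_a in the frame of pan between -0.09 and 0.09 m and y of foot_a in the frame of pan between -0.06 and 0.06 m and z of foot_a in the frame of pan between -0.005 and 0.012 m and angle between foot_a's own z axis and vertical below 0.12 rad and x of board_a in the frame of rack between -0.04 and 0.04 m and y of board_a in the frame of rack above -0.045 m) and (y of board_a in the frame of rack below 0.045 m and z of board_a in the frame of rack between 0 and 0.02 m and angle between board_a's own z axis and vertical below 0.45 rad and x of foot_b in the frame of tray between -0.11 and 0.11 m and y of foot_b in the frame of tray between -0.07 and 0.07 m and z of foot_b in the frame of tray between 0.008 and 0.02 m) and (angle between foot_b's own z axis and vertical below 0.12 rad and z of board_b in the frame of foot_b between 0.006 and 0.02 m and y of board_b in the frame of foot_b between -0.02 and 0.02 m and x of board_b in the frame of foot_b between -0.008 and 0.008 m and contact force between jaw_b and board_b above 6 N and linear speed of each of foot_a, foot_b, board_a, board_b below 0.03 m/s)) or ((x of foot_b in the frame of pan between -0.09 and 0.09 m and y of foot_b in the frame of pan between -0.06 and 0.06 m and z of foot_b in the frame of pan between -0.005 and 0.012 m and angle between foot_b's own z axis and vertical below 0.12 rad and x of board_b in the frame of rack between -0.04 and 0.04 m and y of board_b in the frame of rack above -0.045 m) and (y of board_b in the frame of rack below 0.045 m and z of board_b in the frame of rack between 0 and 0.02 m and angle between board_b's own z axis and vertical below 0.45 rad and x of foot_a in the frame of tray between -0.11 and 0.11 m and y of foot_a in the frame of tray between -0.07 and 0.07 m and z of foot_a in the frame of tray between 0.008 and 0.02 m) and (angle between foot_a's own z axis and vertical below 0.12 rad and z of board_a in the frame of foot_a between 0.006 and 0.02 m and y of board_a in the frame of foot_a between -0.02 and 0.02 m and x of board_a in the frame of foot_a between -0.008 and 0.008 m and contact force between jaw_a and board_a above 6 N and linear speed of each of foot_a, foot_b, board_a, board_b below 0.03 m/s)))); the robot touches nothing.
It fails at once if the board was dragged out of a clip that grips well (moved up more than 10 mm in it) ((contact force between jaw_a and board_a above 9 N and z of board_a in the frame of foot_a above 0.022 m) or (contact force between jaw_b and board_b above 9 N and z of board_b in the frame of foot_b above 0.022 m)).
It fails at once if a foot or board was dropped (fell free, faster than 0.7 m/s) ((linear speed of foot_a above 0.7 m/s and contact force between the fingers and foot_a below 0.05 N and contact force between the fingers and board_a below 0.05 N) or (linear speed of foot_b above 0.7 m/s and contact force between the fingers and foot_b below 0.05 N and contact force between the fingers and board_b below 0.05 N) or (linear speed of board_a above 0.7 m/s and contact force between the fingers and foot_a below 0.05 N and contact force between the fingers and board_a below 0.05 N) or (linear speed of board_b above 0.7 m/s and contact force between the fingers and foot_b below 0.05 N and contact force between the fingers and board_b below 0.05 N)).
It fails at once if a bystander was pushed more than 20 mm or tipped ((distance of saucer_1 from where it was at the start of the episode above 0.02 m or angle between saucer_1's own z axis and vertical above 0.3 rad) or (distance of saucer_2 from where it was at the start of the episode above 0.02 m or angle between saucer_2's own z axis and vertical above 0.3 rad) or (distance of cup from where it was at the start of the episode above 0.02 m or angle between cup's own z axis and vertical above 0.3 rad)).
It also fails if it takes over 72 s, if anything falls off the work surface, if the arm or the gripper's body presses on something with over 40 N, if the wrist force passes 120 N, or if a joint passes its speed limit or range.

ROBOT

A 6-joint arm with a two-finger parallel gripper is mounted at the origin on the work surface. World frame = base frame: x ahead of the robot, y to its left, z up, the work surface at z = 0. Lengths are in m, angles in rad, forces in N, time in s.
With the tool pointing down it reaches from about 0.225 to 0.725 m from the base axis. Payload 3.1 kg.
Tool frame: the origin (TCP) lies on the front face of the gripper's body, between the roots of the fingers; the fingertips stand 73 mm ahead of it and the grasp point (between the pads) lies 54 mm ahead of it; z points along the fingers, y is the line along which they close (so a half turn about z gives the same grasp; the last joint's range is limited). The gripper opens to 85 mm and grips with 20 to 120 N. Pads are 22 mm wide; open, the fingers measure 114 mm over their backs; the gripper's body (76 mm by 85 mm) begins 54 mm behind the grasp point. The pads swing forward as they close: fully open they stand 13 mm farther back than shut.
Start: joints at [1.095, 0.048, 0.099, 1.622, 0, 1.443], TCP at [0.179, 0.494, 0.304] pointing down, gripper open.
Joint ranges: [-2.91, 2.91], [-0.99, 1.94], [-1.21, 1.42], [-2.12, 2.29], [-1.49, 1.47], [-3.14, 3.14]. Speed limits (rad/s): [2.79, 2.79, 3.14, 3.14, 3.14, 3.14].

INTERFACE

Orientations are given as a unit quaternion [w, x, y, z].
In Python, from plant import manip gives the robot as it stands.
- The arm moves only by the tool carry_out, never from a script. Its arguments are lists of equal length, an entry for each row: "linear": the shift along the tool's x, y, z scaled (see below), a list of three; "twist": the turn, a rotation vector about the tool's x, y, z scaled (see below), a list of three. In form: {"linear": [[x, y, z], ...], "twist": [[ax, ay, az], ...]}. A call has exactly 10 rows; each row is the pose to reach, as a shift and turn from the pose commanded when the call began, along the tool's axes at that moment; what a row does not reach only later rows make up. The controller multiplies each number of a shift by 0.12 m and each number of a turn by pi/4 rad. A row lasts 1/10 s, in which the tool goes at most 50 mm and 8.59 degrees, less where a joint would pass 70% of its speed; a pose out of reach is approached as far as the arm can. A call with a number of a shift or a turn outside -1 to 1 is refused whole. A call with a gripper value outside its range is refused whole. "fingers" is the gripper's target within -1 to 1 (fully open at 1, half-way at 0, shut at -1), set as the call begins (left out, the last holds). The fingers move at their own pace and stop on an object; "newtons" is the grip in N (left out, the last holds). Time passes only in rows, so rows that repeat a pose let the fingers close, or fill a call up. It gives the time, the measured TCP pose, the force, the opening and the grip force at its end, in the units of the state.
- manip.get_obs(): the state, without advancing time (a new reading comes with each control period).
- manip.read_camera(name): name is "scene" or "top"; returns (picture, depth): 384x512x3 uint8, blue, green, red; 384x512 float32, m along the optical axis (not along the pixel's ray), 0 where there is no reading.
- manip.camera_params(name): a dict with "intrinsics" (3x3 intrinsics, pixels), "k1" (the pictures are not rectified: a ray, as slopes to the right and down, at radius r is drawn at 1 + k1 r^2 times it, then the intrinsics apply), "rvec" (rotation vector, rad) and "tvec" (3), from world to camera coordinates, as OpenCV has them. Camera axes: x right, y down, z forward; pixel columns grow to the right and rows downward; lengths in m; the calibration is good to about 2 mm. A picture is of the moment at which its call begins. camera_params takes no time and is no camera call.
- manip.job_done(): hands the job in; it is judged then, once.
Trained networks look in the newest picture that a camera, given by its name, has taken for a name from the list of things; names that differ only in an ending like _2 or _b are one class to them, and where a whole thing is asked for, a point or a joint stands for the part that bears it (a point fixed in the world has none). Each returns a list of dicts, best first, with "score" (0 to 1); they miss things now and then, are a little off and sometimes report something else, mostly with a low value. They report only what shows in the picture. A call takes as long as a camera call. They do not tell look-alikes from the thing itself.
- manip.spot_in(camera, query): "location" ([x, y, z] in m, in the coordinates of the camera as it stood for that picture, good to about 4 mm: the middle of the surface that is visible of it).
- manip.cut_out(camera, query): "region" (384x512 bool, what is visible of it).
- manip.spot_point(camera, query): "location" ([x, y, z] in m, in the coordinates of the camera as it stood for that picture, good to about 4 mm: a listed point, or the origin of a listed thing).
The state is a dict: "time": time; "joints": joint angles; "joint_vel": joint speeds; "joint_efforts": joint torques, N m; "eef_pos": TCP position; "ee_rot": TCP orientation; "wrist_force": force on the tool from outside, world axes, zero at the start; "moment": the same for the moment, N m; "width": opening from 0.0 (shut) to 1.0 (fully open); "grasp_force": force on a finger pad.
Only numpy, scipy, OpenCV 4.12 (cv2) and the standard library are available. Lean on these libraries where they do the work, as an engineer would, in place of code of your own. Each camera call takes 0.05 s, during which the arm holds its last target. There are 200 camera calls.

## Working session

There is one attempt and no reset: what is moved stays moved. The work goes in short steps, Python scripts to look and compute and a tool call to move; the robot and the scene stay as the last step left them, time stands still between calls to the robot, and variables do not carry over. Pictures are saved under pics/ and viewed, at most 10 in all, crops included, and the job is handed in when it is done.

Besides the shell and the picture viewer there is one more tool, called after "Request:" as name(argument=value, ...) on one line, values as JSON. carry_out: Moves the arm, as the interface text tells. Shifts and turns lie within -1 to 1; 1 stands for 0.12 m of shift or pi/4 rad of turn. Its arguments: {"type":"object","properties":{"linear":{"type":"array","items":{"type":"array","items":{"type":"number","minimum":-1,"maximum":1}}},"twist":{"type":"array","items":{"type":"array","items":{"type":"number","minimum":-1,"maximum":1}}},"fingers":{"type":"number"},"newtons":{"type":"number"}},"required":["linear","twist"]}

```bash
ls; mkdir -p pics; cat > h.py <<'E'
import numpy as np, cv2
from plant import manip
from scipy.spatial.transform import Rotation as R
def cam(n):
    p=manip.camera_params(n); return np.array(p["intrinsics"]),p["k1"],R.from_rotvec(np.array(p["rvec"]).ravel()).as_matrix(),np.array(p["tvec"]).ravel()
def c2w(n,X):
    K,k,M,t=cam(n); return (np.atleast_2d(X)-t)@M
def cloud(n,depth):
    K,k,M,t=cam(n); v,u=np.mgrid[0:384,0:512].astype(float)
    pts=np.stack([u.ravel(),v.ravel()],1)[:,None]
    s=cv2.undistortPoints(pts,K,np.array([k,0,0,0,0.]))[:,0]
    z=depth.ravel(); X=np.c_[s*z[:,None],z]
    W=(X-t)@M; W[z==0]=np.nan
    return W.reshape(384,512,3)
E
cat > a.py <<'E'
from h import *
o=manip.get_obs(); print(o)
for n in ("top","scene"):
    im,d=manip.read_camera(n); cv2.imwrite(f"pics/{n}0.png",im); np.save(n+"0.npy",d)
    print(n,c2w(n,[0,0,0]).round(3))
    for q in ("foot_a","grip_a","board_a","pan","tray","rack","saucer_1","cup"):
        print(q,[(round(r["score"],2),c2w(n,r["location"])[0].round(3).tolist()) for r in manip.spot_point(n,q)])
E
python3 a.py
```

```text
pics
{'time': 0.0, 'joints': array([ 1.09522160e+00,  4.87129880e-02,  9.76077470e-02,  1.62199542e+00,
       -1.02101066e-05,  1.44302280e+00]), 'joint_vel': array([ 0.0008116 ,  0.00073506, -0.00173204,  0.00362181,  0.00148021,
        0.00081325]), 'joint_efforts': array([-1.42873591e-04, -3.38786602e+01,  3.20013213e+01,  2.03486398e-02,
       -1.43180287e-04,  1.04844048e-06]), 'eef_pos': array([0.17873527, 0.4931719 , 0.30274157]), 'ee_rot': array([-3.37455757e-04,  1.73025303e-01,  9.84916706e-01, -1.10165045e-03]), 'wrist_force': array([ 1.08970094, -0.05585734, -0.34046651]), 'moment': array([ 0.03238152, -0.04527921,  0.00065993]), 'grasp_force': 0.0, 'width': 1.0011203164729578}
top [[ 0.444 -0.013  1.174]]
foot_a [(0.7, [0.529, 0.103, 0.002]), (0.62, [0.373, 0.168, 0.003]), (0.58, [0.495, -0.074, 0.005]), (0.51, [0.464, -0.358, -0.003]), (0.25, [0.753, -0.222, -0.001])]
grip_a [(0.98, [0.505, -0.073, 0.043]), (0.79, [0.544, 0.103, 0.044]), (0.67, [0.383, 0.171, 0.046]), (0.29, [0.756, 0.206, 0.001])]
board_a [(0.78, [0.525, 0.108, 0.016]), (0.74, [0.495, -0.075, 0.012]
[... 159 characters left out ...]
[(0.9, [0.797, 0.014, 0.0]), (0.61, [0.753, -0.219, 0.0])]
cup [(0.97, [0.754, 0.203, 0.0])]
scene [[0.801 0.456 0.977]]
foot_a [(0.92, [0.488, -0.075, -0.005]), (0.78, [0.531, 0.1, 0.002]), (0.7, [0.371, 0.17, -0.002])]
grip_a [(0.92, [0.509, -0.072, 0.044]), (0.77, [0.54, 0.108, 0.045]), (0.69, [0.387, 0.171, 0.046])]
board_a [(0.96, [0.353, -0.003, -0.0]), (0.94, [0.527, 0.102, 0.014]), (0.9, [0.488, -0.077, 0.01]), (0.63, [0.513, 0.101, 0.022])]
pan [(0.58, [0.464, -0.354, -0.004]), (0.44, [0.541, 0.105, 0.047])]
tray [(0.65, [0.51, 0.37, 0.002])]
rack [(0.83, [0.67, -0.016, 0.003])]
saucer_1 [(0.93, [0.795, 0.023, -0.002]), (0.6, [0.749, -0.216, -0.0])]
cup [(0.92, [0.754, 0.208, 0.0])]
```

View pics/top0.png

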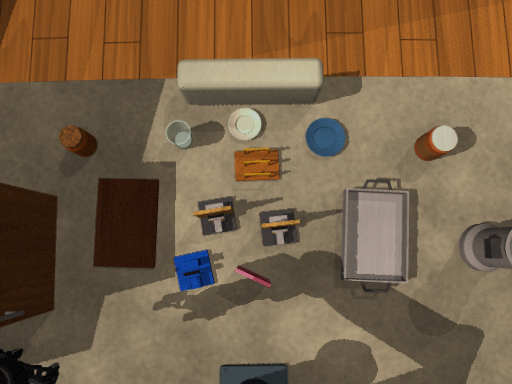

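View pics/scene0.png

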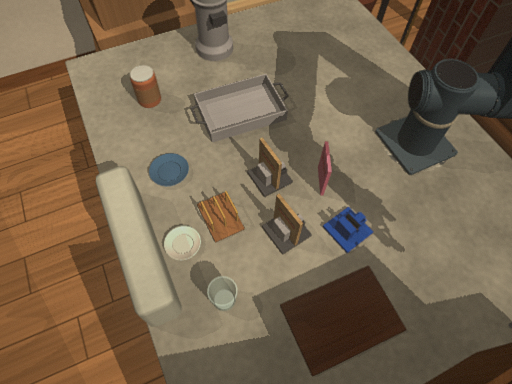

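```bash
cat > b.py <<'E'
from h import *
W=cloud("top",np.load("top0.npy"))
def rect(name,cx,cy,r,z0,z1):
    m=(abs(W[...,0]-cx)<r)&(abs(W[...,1]-cy)<r)&(W[...,2]>z0)&(W[...,2]<z1)
    P=W[m]
    if len(P)<5: print(name,len(P));return
    c,s,a=cv2.minAreaRect((P[:,:2]*1000).astype(np.float32)); print(name,len(P),np.round(c,1),np.round(s,1),round(a,1),"z",np.median(P[:,2]).round(4))
for n,x,y in (("bA",.495,-.075),("bB",.528,.103)):
    rect(n+" boardtop",x,y,.08,.13,.16); rect(n+" block",x,y,.08,.056,.068); rect(n+" base",x,y,.09,.007,.016)
rect("pan",.464,-.357,.18,.038,.05); rect("tray",.505,.37,.18,.01,.02); rect("rackbase",.67,-.02,.09,.006,.014); rect("hoops",.67,-.02,.09,.055,.07)
E
python3 b.py
```

```text
bA boardtop 154 [492.6 -77. ] [ 9.9 97. ] 5.6 z 0.1424
bA block 181 [496.5 -86.8] [43.7 76.2] 4.8 z 0.0617
bA base 654 [489.9 -82.5] [144.5 157.8] 76.6 z 0.0121
bB boardtop 162 [528.1 100.4] [10.1 99.2] 9.1 z 0.1421
bB block 161 [532.   97.2] [44.3 87.3] 8.5 z 0.0614
bB base 589 [509.2  97.7] [128.9  99.9] 8.9 z 0.0122
pan 786 [ 459.9 -355.1] [183.1 320.2] 85.9 z 0.0453
tray 5420 [481.9 324. ] [270.8 307.1] 88.6 z 0.0141
rackbase 1104 [687.6 -15.8] [148.1 163.9] 3.2 z 0.0103
hoops 175 [672.7 -17.7] [78.6 75. ] 1.8 z 0.0644
```

The top view shows stand A at pixel (280,227), stand B at (214,215), the rack at (257,165), the pan at (376,235) and the tray at (127,222). The blue foot (195,270) and pink board (253,275) are decoys. The scene view agrees. Levers point to -x, and I'll start with B because it is closer.

```bash
cat > plan.py <<'E'
# plan.py x y z yawdeg : calls (final row values) from the measured pose
import sys; from h import *
def plan(x,y,z,yaw):
    o=manip.get_obs(); p=o["eef_pos"]; q=o["ee_rot"]; M=R.from_quat([q[1],q[2],q[3],q[0]]).as_matrix()
    print("t",round(o["time"],2),"p",p.round(4),"yaw",np.degrees(np.arctan2(M[1,1],M[0,1])).round(2),"tilt",np.degrees(np.arccos(-M[2,2])).round(2),"F",o["wrist_force"].round(2),"w",round(o["width"],3),"g",round(o["grasp_force"],1))
    c,s=np.cos(np.radians(yaw)),np.sin(np.radians(yaw))
    T=np.array([[-s,c,0],[c,s,0],[0,0,-1]]).T; tgt=np.array([x,y,z]); 
    for i in range(12):
        l=M.T@(tgt-p)/.12; w=R.from_matrix(M.T@T).as_rotvec()/(np.pi/4)
        k=max(1,abs(l).max()); kw=max(1,abs(w).max()); l/=k; w/=kw
        print("lin",l.round(3),"tw",w.round(3))
        p=p+M@l*.12; M=M@R.from_rotvec(w*np.pi/4).as_matrix()
        if k==1 and kw==1: break
if __name__=="__main__": plan(*map(float,sys.argv[1:]))
E
cat > c.py <<'E'
from h import *
W=cloud("top",np.load("top0.npy"))
def sel(x0,x1,y0,y1,z0,z1): 
    P=W.reshape(-1,3); return P[(P[:,0]>x0)&(P[:,0]<x1)&(P[:,1]>y0)&(P[:,1]<y1)&(P[:,2]>z0)&(P[:,2]<z1)]
for n,P in (("tray",sel(.35,.66,.25,.49,.01,.018)),("pan floor",sel(.3,.62,-.47,-.24,.0,.008))):
    c,s,a=cv2.minAreaRect((P[:,:2]*1000).astype(np.float32)); print(n,len(P),np.round(c,1),np.round(s,1),round(a,1))
P=sel(.6,.74,-.1,.06,.05,.075)
for x in (-.036,0,.036):
    Q=P[abs(P[:,0]-.672-x)<.015]; f=np.polyfit(Q[:,1],Q[:,0],1); print("hoop",len(Q),Q.mean(0).round(4),"dx/dy deg",np.degrees(np.arctan(f[0])).round(1), Q[:,1].min().round(3),Q[:,1].max().round(3))
P=sel(.6,.74,-.1,.06,.007,.014)
c,s,a=cv2.minAreaRect((P[:,:2]*1000).astype(np.float32)); print("rackbase",len(P),np.round(c,1),np.round(s,1),round(a,1))
E
python3 c.py; python3 plan.py .528 .1005 .169 9.1
```

```text
tray 5030 [506.  368.3] [181.7 261.7] 88.1
pan floor 5733 [ 460.4 -355. ] [318.8 229.9] 0.0
hoop 62 [ 0.6362 -0.019   0.0639] dx/dy deg -2.1 -0.055 0.019
hoop 59 [ 0.6721 -0.0159  0.064 ] dx/dy deg -0.9 -0.055 0.018
hoop 61 [ 0.7081 -0.0165  0.0643] dx/dy deg -2.0 -0.053 0.021
rackbase 1023 [667.4 -17.7] [ 99.7 130. ] 1.8
t 0.9 p [0.1789 0.4936 0.3039] yaw 70.08 tilt 0.0 F [-0.23  0.28 -0.38] w 1.002 g 0.0
lin [-1.    -0.542  0.292] tw [ 0. -0.  1.]
lin [-1.     0.297  0.268] tw [ 0.    -0.     0.355]
lin [-1.     0.637  0.304] tw [ 0.  0. -0.]
lin [-0.855  0.545  0.26 ] tw [ 0. -0.  0.]
```

Request:
carry_out(linear=[[-0.1, -0.05, 0.01], [-0.2, -0.11, 0.02], [-0.3, -0.16, 0.03], [-0.4, -0.22, 0.04], [-0.5, -0.27, 0.05], [-0.6, -0.33, 0.06], [-0.7, -0.38, 0.07], [-0.8, -0.43, 0.08], [-0.9, -0.49, 0.09], [-1, -0.542, 0.1]], twist=[[0, 0, 0.1], [0, 0, 0.2], [0, 0, 0.3], [0, 0, 0.4], [0, 0, 0.5], [0, 0, 0.6], [0, 0, 0.7], [0, 0, 0.8], [0, 0, 0.9], [0, 0, 1]], fingers=1, newtons=60)

```text
time: 1.9
eef_pos: [0.2699, 0.391, 0.2919]
ee_rot: [0.0, 0.538, 0.843, 0.0]
wrist_force: [0.3, -0.2, -1.4]
width: 0.997
grasp_force: 0.0
```

Request:
carry_out(linear=[[-0.1, 0.03, 0.01], [-0.2, 0.06, 0.02], [-0.3, 0.09, 0.03], [-0.4, 0.12, 0.04], [-0.5, 0.15, 0.05], [-0.6, 0.18, 0.06], [-0.7, 0.21, 0.07], [-0.8, 0.24, 0.08], [-0.9, 0.27, 0.09], [-1, 0.297, 0.1]], twist=[[0, 0, 0.05], [0, 0, 0.1], [0, 0, 0.15], [0, 0, 0.2], [0, 0, 0.25], [0, 0, 0.3], [0, 0, 0.33], [0, 0, 0.355], [0, 0, 0.355], [0, 0, 0.355]])

```text
time: 2.9
eef_pos: [0.3534, 0.2971, 0.2798]
ee_rot: [-0.0, 0.649, 0.761, 0.0]
wrist_force: [0.0, -0.1, -0.2]
width: 1.002
grasp_force: 0.0
```

Request:
carry_out(linear=[[-0.1, 0.06, 0.01], [-0.2, 0.13, 0.02], [-0.3, 0.19, 0.03], [-0.4, 0.25, 0.04], [-0.5, 0.32, 0.05], [-0.6, 0.38, 0.06], [-0.7, 0.45, 0.07], [-0.8, 0.51, 0.08], [-0.9, 0.57, 0.09], [-1, 0.637, 0.1]], twist=[[0, 0, 0], [0, 0, 0], [0, 0, 0], [0, 0, 0], [0, 0, 0], [0, 0, 0], [0, 0, 0], [0, 0, 0], [0, 0, 0], [0, 0, 0]])

```text
time: 3.9
eef_pos: [0.4479, 0.1906, 0.2678]
ee_rot: [-0.0, 0.649, 0.761, 0.0]
wrist_force: [-0.5, 0.5, 0.5]
width: 1.002
grasp_force: 0.0
```

```bash
python3 plan.py .528 .1005 .169 9.1
```

```text
t 3.9 p [0.4479 0.1906 0.2678] yaw 9.1 tilt 0.0 F [-0.46  0.47  0.46] w 1.002 g 0.0
lin [-0.847  0.54   0.824] tw [-0. -0. -0.]
```

Request:
carry_out(linear=[[-0.2, 0.13, 0], [-0.42, 0.27, 0], [-0.64, 0.41, 0], [-0.847, 0.54, 0], [-0.847, 0.54, 0.1], [-0.847, 0.54, 0.28], [-0.847, 0.54, 0.46], [-0.847, 0.54, 0.64], [-0.847, 0.54, 0.76], [-0.847, 0.54, 0.82]], twist=[[0, 0, 0], [0, 0, 0], [0, 0, 0], [0, 0, 0], [0, 0, 0], [0, 0, 0], [0, 0, 0], [0, 0, 0], [0, 0, 0], [0, 0, 0]])

```text
time: 4.9
eef_pos: [0.526, 0.1015, 0.1673]
ee_rot: [-0.001, 0.649, 0.761, -0.001]
wrist_force: [-0.3, -0.5, -0.9]
width: 0.999
grasp_force: 0.0
```

Request:
carry_out(linear=[[0, 0, 0], [0, 0, 0], [0, 0, 0], [0, 0, 0], [0, 0, 0], [0, 0, 0], [0, 0, 0], [0, 0, 0], [0, 0, 0], [0, 0, 0]], twist=[[0, 0, 0], [0, 0, 0], [0, 0, 0], [0, 0, 0], [0, 0, 0], [0, 0, 0], [0, 0, 0], [0, 0, 0], [0, 0, 0], [0, 0, 0]], fingers=-1, newtons=50)

```text
time: 5.9
eef_pos: [0.5277, 0.1014, 0.1704]
ee_rot: [0.001, 0.649, 0.761, 0.001]
wrist_force: [0.4, -0.4, 5.7]
width: 0.108
grasp_force: 50.1
```

Request:
carry_out(linear=[[0, 0, 0], [0, 0, -0.01], [0, 0, -0.02], [0, 0, -0.03], [0, 0, -0.04], [0, 0, -0.045], [0, 0, -0.05], [0, 0, -0.05], [0, 0, -0.05], [0, 0, -0.05]], twist=[[0, 0, 0], [0, 0, 0], [0, 0, 0], [0, 0, 0], [0, 0, 0], [0, 0, 0], [0, 0, 0], [0, 0, 0], [0, 0, 0], [0, 0, 0]])

```text
time: 6.9
eef_pos: [0.5272, 0.1014, 0.1755]
ee_rot: [0.0, 0.649, 0.761, 0.0]
wrist_force: [0.7, 0.2, -1.2]
width: 0.113
grasp_force: 49.1
```

Request:
carry_out(linear=[[0, 0, -0.01], [0, 0, -0.02], [0, 0, -0.025], [0, 0, -0.025], [0, 0, -0.025], [0, 0, -0.025], [0, 0, -0.025], [0, 0, -0.025], [0, 0, -0.025], [0, 0, -0.025]], twist=[[0, 0, 0], [0, 0, 0], [0, 0, 0], [0, 0, 0], [0, 0, 0], [0, 0, 0], [0, 0, 0], [0, 0, 0], [0, 0, 0], [0, 0, 0]])

```text
time: 7.9
eef_pos: [0.5273, 0.1014, 0.1786]
ee_rot: [0.0, 0.649, 0.761, 0.0]
wrist_force: [1.0, 0.9, -0.5]
width: 0.111
grasp_force: 49.2
```

```bash
cat > d.py <<'E'
from h import *
from plan import plan
plan(.654,-.0175,.3,1.8)
for n in ("top","scene"):
    W0=cloud(n,np.load(n+"0.npy")); im,d=manip.read_camera(n); W=cloud(n,d)
    for nm,z0,z1,cx,cy in (("B base",.008,.016,.528,.1),("B block",.057,.067,.528,.1),("A base",.008,.016,.493,-.077)):
        m=(np.hypot(W0[...,0]-cx,W0[...,1]-cy)<.07)&(W0[...,2]>z0)&(W0[...,2]<z1)&(abs(W[...,2]-W0[...,2])<.02)
        dd=(W[...,2]-W0[...,2])[m]; print(n,nm,m.sum(),"dz median",np.round(np.nanmedian(dd),4) if m.any() else None)
E
python3 d.py
```

```text
t 7.9 p [0.5273 0.1014 0.1786] yaw 9.09 tilt 0.01 F [ 0.99  0.86 -0.53] w 0.111 g 49.2
lin [-1.     0.774 -0.884] tw [0.    0.    0.162]
lin [-0.13   0.13  -0.128] tw [0. 0. 0.]
top B base 265 dz median 0.0001
top B block 17 dz median 0.0008
top A base 624 dz median 0.0002
scene B base 447 dz median -0.0002
scene B block 167 dz median -0.0004
scene A base 263 dz median -0.0
```

B's clip is the tired one: its foot stayed put while the board rose 9 mm. I'll move board B to the rack bay.

Request:
carry_out(linear=[[0, 0, -0.06], [0, 0, -0.13], [0, 0, -0.2], [0, 0, -0.28], [0, 0, -0.36], [0, 0, -0.44], [0, 0, -0.52], [-0.06, 0.05, -0.6], [-0.14, 0.11, -0.68], [-0.22, 0.17, -0.76]], twist=[[0, 0, 0], [0, 0, 0], [0, 0, 0], [0, 0, 0], [0, 0, 0], [0, 0, 0], [0, 0, 0], [0, 0, 0.05], [0, 0, 0.1], [0, 0, 0.162]])

```text
time: 9.0
eef_pos: [0.5516, 0.0784, 0.2706]
ee_rot: [-0.0, 0.696, 0.718, -0.0]
wrist_force: [0.4, 0.0, -1.1]
width: 0.111
grasp_force: 49.1
```

```bash
python3 plan.py .654 -.0175 .27 1.8
```

```text
t 9.0 p [0.5516 0.0784 0.2706] yaw 1.73 tilt 0.01 F [ 0.39  0.02 -1.07] w 0.111 g 49.1
lin [-0.825  0.829  0.005] tw [-0.     0.    -0.002]
```

Request:
carry_out(linear=[[-0.1, 0.1, 0], [-0.22, 0.22, 0], [-0.34, 0.34, 0], [-0.46, 0.46, 0], [-0.57, 0.57, 0], [-0.67, 0.67, 0], [-0.75, 0.75, 0], [-0.8, 0.81, 0.0], [-0.825, 0.829, 0], [-0.825, 0.829, 0]], twist=[[0, 0, 0], [0, 0, 0], [0, 0, 0], [0, 0, 0], [0, 0, 0], [0, 0, 0], [0, 0, 0], [0, 0, 0], [0, 0, 0], [0, 0, 0]])

```text
time: 10.0
eef_pos: [0.6541, -0.0174, 0.2696]
ee_rot: [-0.0, 0.696, 0.718, -0.0]
wrist_force: [-0.0, -0.1, -1.4]
width: 0.111
grasp_force: 49.1
```

```bash
cat > e.py <<'E'
from h import *
from plan import plan
plan(.654,-.0175,.168,1.8)
im,d=manip.read_camera("scene"); cv2.imwrite("pics/s1.png",cv2.resize(im[120:300,130:330],None,fx=3,fy=3)); 
W=cloud("scene",d).reshape(-1,3)
P=W[(abs(W[:,0]-.654)<.012)&(abs(W[:,1]+.0175)<.06)&(W[:,2]>.08)&(W[:,2]<.2)]
print(len(P),P.min(0).round(4),P.max(0).round(4), np.percentile(P[:,2],[0,1,5]))
E
python3 e.py
```

```text
t 10.0 p [ 0.6541 -0.0174  0.2696] yaw 1.79 tilt 0.03 F [-0.03 -0.08 -1.41] w 0.111 g 49.1
lin [-0.001 -0.001  0.847] tw [-0.001 -0.    -0.   ]
235 [ 0.6476 -0.0646  0.1092] [0.6609 0.0349 0.2   ] [0.1092095  0.11115863 0.1150306 ]
```

View pics/s1.png

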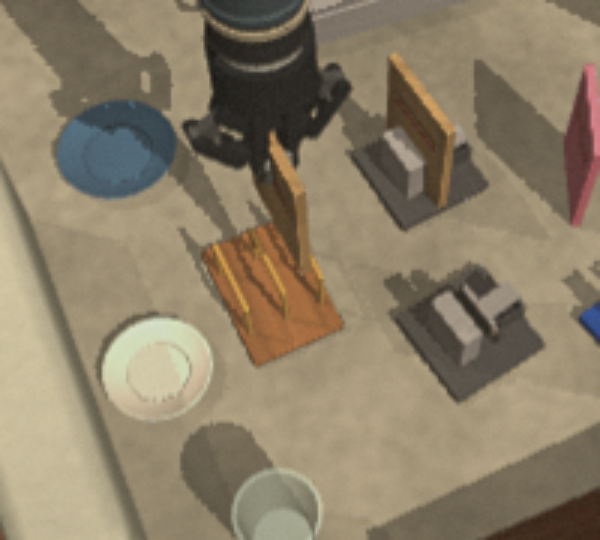

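The crop shows board B upright in the gripper at (290,210), above the near rack bay. The bare foot B stands at (470,330).

Request:
carry_out(linear=[[0, 0, 0.1], [0, 0, 0.22], [0, 0, 0.35], [0, 0, 0.48], [0, 0, 0.6], [0, 0, 0.7], [0, 0, 0.77], [0, 0, 0.8], [0, 0, 0.82], [0, 0, 0.83]], twist=[[0, 0, 0], [0, 0, 0], [0, 0, 0], [0, 0, 0], [0, 0, 0], [0, 0, 0], [0, 0, 0], [0, 0, 0], [0, 0, 0], [0, 0, 0]])

```text
time: 11.05
eef_pos: [0.6544, -0.0173, 0.1706]
ee_rot: [0.0, 0.696, 0.718, 0.0]
wrist_force: [-0.2, -0.4, -1.0]
width: 0.11
grasp_force: 49.2
```

Request:
carry_out(linear=[[0, 0, 0], [0, 0, 0], [0, 0, 0], [0, 0, 0], [0, 0, 0], [0, 0, 0], [0, 0, 0], [0, 0, 0], [0, 0, 0], [0, 0, 0]], twist=[[0, 0, 0], [0, 0, 0], [0, 0, 0], [0, 0, 0], [0, 0, 0], [0, 0, 0], [0, 0, 0], [0, 0, 0], [0, 0, 0], [0, 0, 0]], fingers=0.4)

```text
time: 12.05
eef_pos: [0.6541, -0.0173, 0.1701]
ee_rot: [-0.0, 0.696, 0.718, -0.0]
wrist_force: [-0.0, -0.2, -0.2]
width: 0.705
grasp_force: 0.0
```

Request:
carry_out(linear=[[0, 0, -0.1], [0, 0, -0.22], [0, 0, -0.35], [0, 0, -0.48], [0, 0, -0.6], [0, 0, -0.7], [0, 0, -0.77], [0, 0, -0.8], [0, 0, -0.82], [0, 0, -0.83]], twist=[[0, 0, 0], [0, 0, 0], [0, 0, 0], [0, 0, 0], [0, 0, 0], [0, 0, 0], [0, 0, 0], [0, 0, 0], [0, 0, 0], [0, 0, 0]], fingers=1)

```text
time: 13.05
eef_pos: [0.6539, -0.0172, 0.2691]
ee_rot: [-0.0, 0.696, 0.718, -0.0]
wrist_force: [0.4, 0.2, -0.9]
width: 0.996
grasp_force: 0.0
```

```bash
cat > f.py <<'E'
from h import *
from plan import plan
plan(.4927,-.077,.169,5.6)
im,d=manip.read_camera("scene"); cv2.imwrite("pics/s2.png",cv2.resize(im[120:300,130:330],None,fx=3,fy=3)); 
for q in("board_b","grip_b"): print(q,[(round(r["score"],2),c2w("scene",r["location"])[0].round(3).tolist()) for r in manip.spot_point("scene",q)])
E
python3 f.py
```

```text
t 13.05 p [ 0.6539 -0.0172  0.2691] yaw 1.81 tilt 0.07 F [ 0.44  0.16 -0.91] w 0.996 g 0.0
lin [-0.336 -1.     0.616] tw [-0.002 -0.    -0.084]
lin [-0.096 -0.365  0.22 ] tw [0. 0. 0.]
board_b [(0.94, [0.653, -0.017, 0.007]), (0.86, [0.489, -0.078, 0.011]), (0.63, [0.354, -0.004, -0.0])]
grip_b [(0.9, [0.388, 0.173, 0.043]), (0.84, [0.509, -0.07, 0.043]), (0.67, [0.542, 0.103, 0.047])]
```

View pics/s2.png

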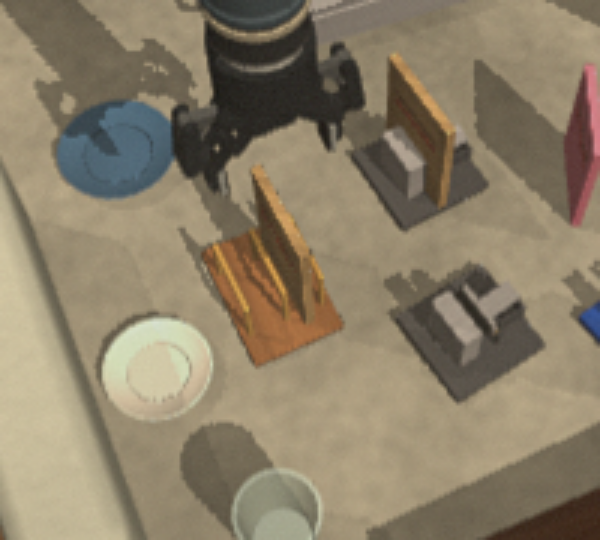

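The crop shows board B upright in the near bay at (280,245), with the gripper clear. Next is stand A.

Request:
carry_out(linear=[[-0.04, -0.1, 0], [-0.08, -0.2, 0], [-0.12, -0.3, 0], [-0.16, -0.4, 0], [-0.2, -0.5, 0], [-0.24, -0.6, 0], [-0.28, -0.7, 0], [-0.32, -0.8, 0.0], [-0.36, -0.9, 0], [-0.4, -1, 0]], twist=[[0, 0, 0], [0, 0, -0.02], [0, 0, -0.04], [0, 0, -0.06], [0, 0, -0.08], [0, 0, -0.084], [0, 0, -0.084], [0, 0, -0.084], [0, 0, -0.084], [0, 0, -0.084]])

```text
time: 14.2
eef_pos: [0.5349, -0.0692, 0.2691]
ee_rot: [-0.0, 0.672, 0.741, -0.0]
wrist_force: [-0.2, -0.8, -0.4]
width: 1.002
grasp_force: 0.0
```

```bash
python3 plan.py .4927 -.077 .169 5.6
```

```text
t 14.2 p [ 0.5349 -0.0692  0.2691] yaw 5.59 tilt 0.06 F [-0.22 -0.75 -0.43] w 1.002 g 0.0
lin [-0.031 -0.355  0.834] tw [-0.001 -0.    -0.   ]
```

Request:
carry_out(linear=[[-0.01, -0.12, 0], [-0.02, -0.24, 0], [-0.031, -0.355, 0], [-0.031, -0.355, 0.05], [-0.031, -0.355, 0.2], [-0.031, -0.355, 0.38], [-0.031, -0.355, 0.56], [-0.031, -0.355, 0.7], [-0.031, -0.355, 0.8], [-0.031, -0.355, 0.834]], twist=[[0, 0, 0], [0, 0, 0], [0, 0, 0], [0, 0, 0], [0, 0, 0], [0, 0, 0], [0, 0, 0], [0, 0, 0], [0, 0, 0], [0, 0, 0]])

```text
time: 15.2
eef_pos: [0.4929, -0.0765, 0.1675]
ee_rot: [-0.001, 0.672, 0.741, -0.001]
wrist_force: [0.3, -0.4, 0.5]
width: 0.997
grasp_force: 0.0
```

Request:
carry_out(linear=[[0, 0, 0], [0, 0, 0], [0, 0, 0], [0, 0, 0], [0, 0, 0], [0, 0, 0], [0, 0, 0], [0, 0, 0], [0, 0, 0], [0, 0, 0]], twist=[[0, 0, 0], [0, 0, 0], [0, 0, 0], [0, 0, 0], [0, 0, 0], [0, 0, 0], [0, 0, 0], [0, 0, 0], [0, 0, 0], [0, 0, 0]], fingers=-1, newtons=70)

```text
time: 16.2
eef_pos: [0.4935, -0.077, 0.17]
ee_rot: [0.0, 0.672, 0.741, -0.0]
wrist_force: [-3.7, -0.1, 5.0]
width: 0.108
grasp_force: 69.5
```

Request:
carry_out(linear=[[0, 0, -0.005], [0, 0, -0.01], [0, 0, -0.02], [0, 0, -0.025], [0, 0, -0.03], [0, 0, -0.035], [0, 0, -0.04], [0, 0, -0.04], [0, 0, -0.04], [0, 0, -0.04]], twist=[[0, 0, 0], [0, 0, 0], [0, 0, 0], [0, 0, 0], [0, 0, 0], [0, 0, 0], [0, 0, 0], [0, 0, 0], [0, 0, 0], [0, 0, 0]])

```text
time: 17.2
eef_pos: [0.4937, -0.0769, 0.1744]
ee_rot: [0.0, 0.672, 0.741, 0.0]
wrist_force: [0.4, 0.6, -6.2]
width: 0.105
grasp_force: 68.1
```

```bash
python3 d.py
```

```text
t 17.2 p [ 0.4937 -0.0769  0.1744] yaw 5.58 tilt 0.01 F [ 0.39  0.56 -6.24] w 0.105 g 68.1
lin [ 0.263  1.    -0.759] tw [ 0.    -0.     0.084]
lin [ 0.124  0.371 -0.287] tw [-0.  0.  0.]
top B base 562 dz median -0.0
top B block 145 dz median -0.0012
top A base 68 dz median 0.005
scene B base 446 dz median -0.0003
scene B block 155 dz median -0.0003
scene A base 378 dz median 0.004
```

A's clip is sound: the foot came up 4–5 mm with the board, and the wrist force was -6.2 N. I'll carry stand A to the tray.

Request:
carry_out(linear=[[0, 0, -0.03], [0.02, 0, -0.1], [0.06, 0.01, -0.2], [0.13, 0.02, -0.3], [0.22, 0.03, -0.42], [0.32, 0.04, -0.54], [0.43, 0.05, -0.66], [0.54, 0.06, -0.76], [0.65, 0.08, -0.83], [0.76, 0.09, -0.88]], twist=[[0, 0, 0], [0, 0, 0], [0, 0, 0], [0, 0, 0], [0, 0, 0], [0, 0, 0], [0, 0, 0], [0, 0, 0], [0, 0, 0], [0, 0, 0]])

```text
time: 18.3
eef_pos: [0.4958, 0.0163, 0.2811]
ee_rot: [0.0, 0.672, 0.741, 0.0]
wrist_force: [0.2, 0.6, -5.3]
width: 0.106
grasp_force: 68.3
```

Request:
carry_out(linear=[[0.1, 0.01, 0], [0.2, 0.02, 0], [0.3, 0.03, 0], [0.4, 0.05, 0], [0.5, 0.06, 0], [0.6, 0.07, 0], [0.7, 0.09, 0], [0.8, 0.1, 0], [0.9, 0.11, 0], [1, 0.125, 0]], twist=[[0, 0, 0], [0, 0, 0], [0, 0, 0], [0, 0, 0], [0, 0, 0], [0, 0, 0], [0, 0, 0], [0, 0, 0], [0, 0, 0], [0, 0, 0]])

```text
time: 19.3
eef_pos: [0.4987, 0.1369, 0.2801]
ee_rot: [0.0, 0.672, 0.741, -0.0]
wrist_force: [0.5, -0.9, -5.9]
width: 0.111
grasp_force: 68.0
```

Request:
carry_out(linear=[[0.1, 0.01, 0], [0.2, 0.02, 0], [0.3, 0.03, 0], [0.4, 0.05, 0], [0.5, 0.06, 0], [0.6, 0.07, 0], [0.7, 0.09, 0], [0.8, 0.1, 0], [0.9, 0.11, 0], [1, 0.125, 0]], twist=[[0, 0, 0], [0, 0, 0], [0, 0, 0], [0, 0, 0], [0, 0, 0], [0, 0, 0], [0, 0, 0], [0, 0, 0], [0, 0, 0], [0, 0, 0]])

```text
time: 20.3
eef_pos: [0.502, 0.2578, 0.28]
ee_rot: [-0.0, 0.672, 0.741, -0.0]
wrist_force: [0.7, 0.6, -6.8]
width: 0.111
grasp_force: 68.0
```

Request:
carry_out(linear=[[0.1, 0.01, 0], [0.2, 0.02, 0], [0.3, 0.03, 0], [0.4, 0.05, 0], [0.5, 0.06, 0.01], [0.6, 0.07, 0.03], [0.7, 0.09, 0.06], [0.78, 0.1, 0.1], [0.84, 0.11, 0.15], [0.88, 0.12, 0.2]], twist=[[0, 0, 0], [0, 0, 0], [0, 0, 0], [0, 0, 0], [0, 0, 0], [0, 0, 0], [0, 0, 0], [0, 0, 0], [0, 0, 0], [0, 0, 0]])

```text
time: 21.3
eef_pos: [0.5059, 0.3639, 0.2551]
ee_rot: [-0.0, 0.672, 0.741, -0.0]
wrist_force: [-0.0, 0.5, -5.4]
width: 0.109
grasp_force: 68.0
```

```bash
cat > g.py <<'E'
from h import *
from plan import plan
plan(.506,.368,.185,5.6)
im,d=manip.read_camera("scene"); cv2.imwrite("pics/s3.png",cv2.resize(im[200:384,240:440],None,fx=3,fy=3))
for q in("board_a","foot_a"): print(q,[(round(r["score"],2),c2w("scene",r["location"])[0].round(3).tolist()) for r in manip.spot_point("scene",q)])
E
python3 g.py
```

```text
t 21.3 p [0.5059 0.3639 0.2551] yaw 5.61 tilt 0.04 F [-0.03  0.46 -5.45] w 0.109 g 68.0
lin [0.034 0.004 0.584] tw [-0.001  0.     0.   ]
board_a [(0.98, [0.356, -0.001, 0.003]), (0.83, [0.502, 0.362, 0.095]), (0.6, [0.657, -0.014, 0.009])]
foot_a [(0.89, [0.531, 0.104, -0.003]), (0.71, [0.503, 0.363, 0.085]), (0.33, [0.511, 0.369, 0.001])]
```

View pics/s3.png

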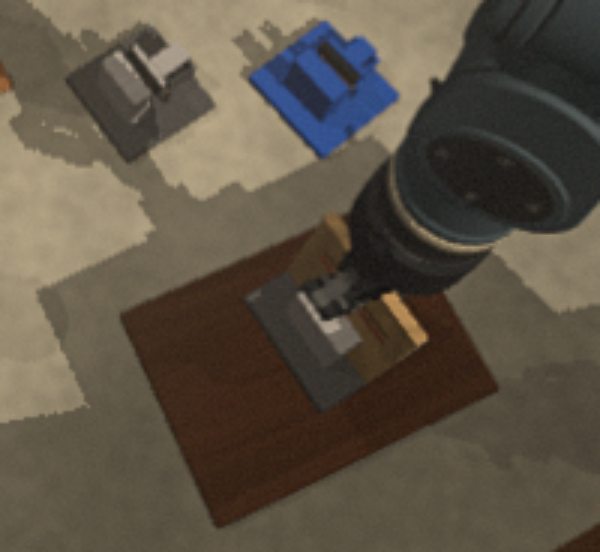

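The crop shows stand A level and whole at (340,320), hanging over the middle of the tray. I'll lower it.

Request:
carry_out(linear=[[0, 0, 0.05], [0.02, 0, 0.12], [0.03, 0, 0.2], [0.03, 0, 0.28], [0.03, 0, 0.36], [0.03, 0, 0.43], [0.03, 0, 0.49], [0.03, 0, 0.53], [0.03, 0, 0.555], [0.03, 0, 0.57]], twist=[[0, 0, 0], [0, 0, 0], [0, 0, 0], [0, 0, 0], [0, 0, 0], [0, 0, 0], [0, 0, 0], [0, 0, 0], [0, 0, 0], [0, 0, 0]])

```text
time: 22.45
eef_pos: [0.5057, 0.3668, 0.1875]
ee_rot: [0.0, 0.672, 0.741, 0.0]
wrist_force: [-0.2, 0.1, -4.2]
width: 0.109
grasp_force: 68.2
```

Request:
carry_out(linear=[[0, 0, 0.005], [0, 0, 0.01], [0, 0, 0.015], [0, 0, 0.02], [0, 0, 0.02], [0, 0, 0.02], [0, 0, 0.02], [0, 0, 0.02], [0, 0, 0.02], [0, 0, 0.02]], twist=[[0, 0, 0], [0, 0, 0], [0, 0, 0], [0, 0, 0], [0, 0, 0], [0, 0, 0], [0, 0, 0], [0, 0, 0], [0, 0, 0], [0, 0, 0]])

```text
time: 23.45
eef_pos: [0.5057, 0.3668, 0.1852]
ee_rot: [0.0, 0.672, 0.741, -0.0]
wrist_force: [-0.7, 0.7, -5.7]
width: 0.112
grasp_force: 68.2
```

Request:
carry_out(linear=[[0, 0, 0.005], [0, 0, 0.01], [0, 0, 0.014], [0, 0, 0.018], [0, 0, 0.02], [0, 0, 0.022], [0, 0, 0.022], [0, 0, 0.022], [0, 0, 0.022], [0, 0, 0.022]], twist=[[0, 0, 0], [0, 0, 0], [0, 0, 0], [0, 0, 0], [0, 0, 0], [0, 0, 0], [0, 0, 0], [0, 0, 0], [0, 0, 0], [0, 0, 0]])

```text
time: 24.45
eef_pos: [0.5057, 0.3669, 0.1841]
ee_rot: [0.0, 0.672, 0.741, 0.001]
wrist_force: [-5.1, -3.3, 5.9]
width: 0.107
grasp_force: 69.8
```

Request:
carry_out(linear=[[0, 0, 0], [0, 0, 0], [0, 0, 0], [0, 0, 0], [0, 0, 0], [0, 0, 0], [0, 0, 0], [0, 0, 0], [0, 0, 0], [0, 0, 0]], twist=[[0, 0, 0], [0, 0, 0], [0, 0, 0], [0, 0, 0], [0, 0, 0], [0, 0, 0], [0, 0, 0], [0, 0, 0], [0, 0, 0], [0, 0, 0]], fingers=1)

```text
time: 25.45
eef_pos: [0.5057, 0.3668, 0.1826]
ee_rot: [0.0, 0.672, 0.741, 0.0]
wrist_force: [-0.9, -0.3, 0.3]
width: 0.997
grasp_force: 0.0
```

Request:
carry_out(linear=[[0, 0, -0.05], [0, 0, -0.15], [0, 0, -0.3], [0, 0, -0.45], [0, 0, -0.6], [-0.1, 0.02, -0.65], [-0.22, 0.04, -0.65], [-0.35, 0.06, -0.65], [-0.5, 0.08, -0.65], [-0.65, 0.1, -0.65]], twist=[[0, 0, 0], [0, 0, 0], [0, 0, 0], [0, 0, 0], [0, 0, 0], [0, 0, -0.1], [0, 0, -0.25], [0, 0, -0.4], [0, 0, -0.55], [0, 0, -0.7]])

```text
time: 26.45
eef_pos: [0.5256, 0.2899, 0.2622]
ee_rot: [0.001, 0.443, 0.896, 0.001]
wrist_force: [0.0, -0.2, 0.5]
width: 1.003
grasp_force: 0.0
```

```bash
cat > i.py <<'E'
from h import *
from plan import plan
plan(.5428,.1028,.2,99.1); print(manip.get_obs()["joints"].round(3))
for n in ("top","scene"):
    im,d=manip.read_camera(n); cv2.imwrite(f"pics/{n}4.png",im); W=cloud(n,d).reshape(-1,3)
    P=W[(abs(W[:,0]-.508)<.07)&(abs(W[:,1]-.367)<.07)&(W[:,2]>.13)&(W[:,2]<.17)]
    print(n,"A board top z",len(P),np.percentile(P[:,2],95).round(4) if len(P) else "")
    for q in("grip_b","board_a"): print(q,[(round(r["score"],2),c2w(n,r["location"])[0].round(3).tolist()) for r in manip.spot_point(n,q)])
W=cloud("top",manip.read_camera("top")[1]).reshape(-1,3)
for z0,z1 in((.008,.016),(.055,.067)):
    P=W[(abs(W[:,0]-.53)<.075)&(abs(W[:,1]-.1)<.072)&(W[:,2]>z0)&(W[:,2]<z1)]
    c,s,a=cv2.minAreaRect((P[:,:2]*1000).astype(np.float32)); print(len(P),np.round(c,1),np.round(s,1),round(a,1))
E
python3 i.py
```

```text
t 26.45 p [0.5256 0.2899 0.2622] yaw 37.38 tilt 0.12 F [ 0.03 -0.22  0.48] w 1.003 g 0.0
lin [-1.    -0.629  0.39 ] tw [ 0.001  0.001 -1.   ]
lin [-0.086 -0.375  0.127] tw [ 0.001  0.001 -0.372]
[ 0.392  0.238  0.228  1.558 -0.     1.311]
top A board top z 35 0.1588
grip_b [(0.92, [0.384, 0.173, 0.05]), (0.62, [0.544, 0.103, 0.044])]
board_a [(0.59, [0.352, -0.002, 0.001])]
scene A board top z 402 0.1566
grip_b [(0.81, [0.518, 0.373, 0.058]), (0.56, [0.39, 0.173, 0.045])]
board_a [(0.94, [0.502, 0.364, 0.025]), (0.79, [0.655, -0.018, 0.009])]
698 [522.7  99.8] [101.1 100.4] 8.4
210 [533.8 101.8] [38.8 50.5] 8.9
```

Request:
carry_out(linear=[[-0.1, -0.06, 0], [-0.2, -0.13, 0], [-0.3, -0.19, 0], [-0.4, -0.25, 0], [-0.5, -0.32, 0], [-0.6, -0.38, 0], [-0.7, -0.44, 0], [-0.8, -0.5, 0], [-0.9, -0.57, 0], [-1, -0.629, 0]], twist=[[0, 0, -0.1], [0, 0, -0.2], [0, 0, -0.3], [0, 0, -0.4], [0, 0, -0.5], [0, 0, -0.6], [0, 0, -0.7], [0, 0, -0.8], [0, 0, -0.9], [0, 0, -1]])

```text
time: 27.8
eef_pos: [0.5373, 0.1494, 0.2607]
ee_rot: [-0.0, 0.067, 0.998, 0.0]
wrist_force: [0.1, -0.1, 0.1]
width: 1.001
grasp_force: 0.0
```

Request:
carry_out(linear=[[-0.01, -0.06, 0.05], [-0.03, -0.13, 0.1], [-0.05, -0.21, 0.15], [-0.07, -0.29, 0.2], [-0.085, -0.35, 0.25], [-0.086, -0.375, 0.3], [-0.086, -0.375, 0.36], [-0.086, -0.375, 0.42], [-0.086, -0.375, 0.47], [-0.086, -0.375, 0.5]], twist=[[0, 0, -0.08], [0, 0, -0.16], [0, 0, -0.24], [0, 0, -0.32], [0, 0, -0.372], [0, 0, -0.372], [0, 0, -0.372], [0, 0, -0.372], [0, 0, -0.372], [0, 0, -0.372]])

```text
time: 28.8
eef_pos: [0.541, 0.1035, 0.1997]
ee_rot: [-0.001, -0.077, 0.997, 0.0]
wrist_force: [0.3, -0.6, 0.1]
width: 1.0
grasp_force: 0.0
```

```bash
python3 plan.py .5428 .1028 .099 99.1
```

```text
t 28.8 p [0.541  0.1035 0.1997] yaw 98.85 tilt 0.06 F [ 0.31 -0.58  0.05] w 1.0 g 0.0
lin [-0.015 -0.008  0.839] tw [ 0.    -0.001 -0.006]
```

Request:
carry_out(linear=[[-0.01, 0, 0.06], [-0.015, -0.005, 0.16], [-0.015, -0.008, 0.28], [-0.015, -0.008, 0.4], [-0.015, -0.008, 0.52], [-0.015, -0.008, 0.63], [-0.015, -0.008, 0.72], [-0.015, -0.008, 0.79], [-0.015, -0.008, 0.82], [-0.015, -0.008, 0.83]], twist=[[0, 0, 0], [0, 0, 0], [0, 0, 0], [0, 0, 0], [0, 0, 0], [0, 0, 0], [0, 0, 0], [0, 0, 0], [0, 0, 0], [0, 0, 0]])

```text
time: 29.8
eef_pos: [0.5432, 0.1025, 0.1006]
ee_rot: [-0.0, -0.077, 0.997, 0.0]
wrist_force: [0.5, 0.0, -0.5]
width: 0.999
grasp_force: 0.0
```

Request:
carry_out(linear=[[0, 0, 0], [0, 0, 0], [0, 0, 0], [0, 0, 0], [0, 0, 0], [0, 0, 0], [0, 0, 0], [0, 0, 0], [0, 0, 0], [0, 0, 0]], twist=[[0, 0, 0], [0, 0, 0], [0, 0, 0], [0, 0, 0], [0, 0, 0], [0, 0, 0], [0, 0, 0], [0, 0, 0], [0, 0, 0], [0, 0, 0]], fingers=-1, newtons=100)

```text
time: 30.8
eef_pos: [0.5444, 0.1027, 0.1024]
ee_rot: [0.001, -0.077, 0.997, 0.0]
wrist_force: [1.2, 1.7, 4.8]
width: 0.568
grasp_force: 104.9
```

Request:
carry_out(linear=[[0, 0, -0.02], [0, 0, -0.06], [0, 0, -0.12], [0, 0, -0.2], [0, 0, -0.3], [0, 0, -0.4], [0, 0, -0.5], [0, 0, -0.6], [0, 0, -0.7], [0, 0, -0.78]], twist=[[0, 0, 0], [0, 0, 0], [0, 0, 0], [0, 0, 0], [0, 0, 0], [0, 0, 0], [0, 0, 0], [0, 0, 0], [0, 0, 0], [0, 0, 0]])

```text
time: 31.8
eef_pos: [0.5437, 0.1025, 0.1962]
ee_rot: [0.001, -0.077, 0.997, -0.0]
wrist_force: [0.5, 0.4, -4.9]
width: 0.569
grasp_force: 103.8
```

```bash
python3 plan.py .478 -.354 .194 85.9
```

```text
t 31.8 p [0.5437 0.1025 0.1962] yaw 98.83 tilt 0.08 F [ 0.51  0.37 -4.89] w 0.569 g 103.8
lin [ 0.306 -1.     0.005] tw [-0.     0.002  0.287]
lin [ 0.072 -1.     0.005] tw [-0. -0.  0.]
lin [ 0.072 -1.     0.005] tw [ 0.  0. -0.]
lin [ 0.057 -0.79   0.004] tw [ 0.  0. -0.]
```

Request:
carry_out(linear=[[0.01, -0.05, 0], [0.04, -0.12, 0], [0.07, -0.21, 0], [0.1, -0.31, 0], [0.13, -0.42, 0], [0.17, -0.53, 0], [0.2, -0.64, 0], [0.23, -0.76, 0], [0.27, -0.88, 0], [0.306, -1, 0]], twist=[[0, 0, 0.01], [0, 0, 0.03], [0, 0, 0.06], [0, 0, 0.09], [0, 0, 0.12], [0, 0, 0.15], [0, 0, 0.18], [0, 0, 0.21], [0, 0, 0.25], [0, 0, 0.287]])

```text
time: 32.8
eef_pos: [0.5252, -0.0231, 0.1946]
ee_rot: [0.0, 0.037, 0.999, -0.0]
wrist_force: [-0.2, -0.7, -4.3]
width: 0.572
grasp_force: 103.8
```

Request:
carry_out(linear=[[0.01, -0.1, 0], [0.01, -0.2, 0], [0.02, -0.3, 0], [0.03, -0.4, 0], [0.04, -0.5, 0], [0.04, -0.6, 0], [0.05, -0.7, 0], [0.06, -0.8, 0], [0.06, -0.9, 0], [0.072, -1, 0]], twist=[[0, 0, 0], [0, 0, 0], [0, 0, 0], [0, 0, 0], [0, 0, 0], [0, 0, 0], [0, 0, 0], [0, 0, 0], [0, 0, 0], [0, 0, 0]])

```text
time: 33.8
eef_pos: [0.5083, -0.1419, 0.1946]
ee_rot: [0.0, 0.036, 0.999, -0.0]
wrist_force: [-0.4, 0.5, -4.6]
width: 0.571
grasp_force: 103.8
```

Request:
carry_out(linear=[[0.01, -0.1, 0], [0.01, -0.2, 0], [0.02, -0.3, 0], [0.03, -0.4, 0], [0.04, -0.5, 0], [0.04, -0.6, 0], [0.05, -0.7, 0], [0.06, -0.8, 0], [0.06, -0.9, 0], [0.072, -1, 0]], twist=[[0, 0, 0], [0, 0, 0], [0, 0, 0], [0, 0, 0], [0, 0, 0], [0, 0, 0], [0, 0, 0], [0, 0, 0], [0, 0, 0], [0, 0, 0]])

```text
time: 34.8
eef_pos: [0.4911, -0.2609, 0.1946]
ee_rot: [0.0, 0.036, 0.999, -0.0]
wrist_force: [-0.2, -0.6, -6.0]
width: 0.566
grasp_force: 103.8
```

Request:
carry_out(linear=[[0.01, -0.1, 0], [0.01, -0.2, 0], [0.02, -0.3, 0], [0.03, -0.4, 0], [0.04, -0.5, 0], [0.04, -0.6, 0], [0.05, -0.69, 0], [0.057, -0.75, 0], [0.057, -0.79, 0], [0.057, -0.79, 0]], twist=[[0, 0, 0], [0, 0, 0], [0, 0, 0], [0, 0, 0], [0, 0, 0], [0, 0, 0], [0, 0, 0], [0, 0, 0], [0, 0, 0], [0, 0, 0]])

```text
time: 35.8
eef_pos: [0.4775, -0.3546, 0.1945]
ee_rot: [0.0, 0.036, 0.999, 0.0]
wrist_force: [0.1, 0.2, -4.3]
width: 0.564
grasp_force: 103.9
```

```bash
cat > j.py <<'E'
from h import *
from plan import plan
plan(.478,-.354,.106,85.9)
im,d=manip.read_camera("scene"); cv2.imwrite("pics/s5.png",cv2.resize(im[40:200,150:330],None,fx=3,fy=3))
E
python3 j.py
```

```text
t 35.8 p [ 0.4775 -0.3546  0.1945] yaw 85.87 tilt 0.0 F [ 0.1   0.19 -4.3 ] w 0.564 g 103.9
lin [-0.004  0.005  0.738] tw [ 0.     0.    -0.001]
```

View pics/s5.png

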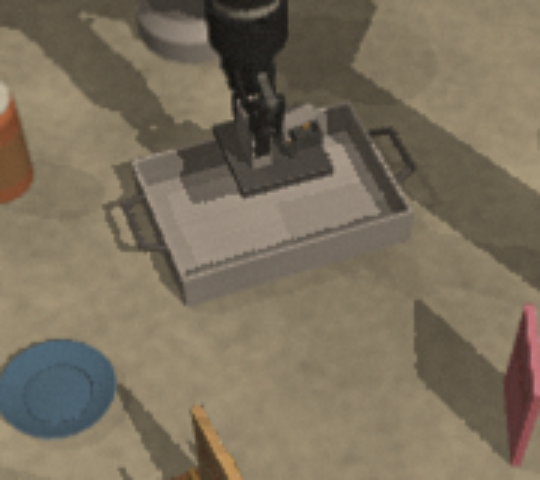

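The crop shows foot B level at (275,155), over the middle of the pan. I'll lower it.

Request:
carry_out(linear=[[0, 0, 0.04], [0, 0, 0.1], [0, 0, 0.18], [0, 0, 0.28], [0, 0, 0.38], [0, 0, 0.48], [0, 0, 0.57], [0, 0, 0.64], [0, 0, 0.69], [0, 0, 0.71]], twist=[[0, 0, 0], [0, 0, 0], [0, 0, 0], [0, 0, 0], [0, 0, 0], [0, 0, 0], [0, 0, 0], [0, 0, 0], [0, 0, 0], [0, 0, 0]])

```text
time: 36.85
eef_pos: [0.4773, -0.3538, 0.1085]
ee_rot: [-0.0, 0.036, 0.999, 0.0]
wrist_force: [-0.7, -0.5, -5.8]
width: 0.568
grasp_force: 103.9
```

Request:
carry_out(linear=[[0, 0, 0.004], [0, 0, 0.008], [0, 0, 0.012], [0, 0, 0.016], [0, 0, 0.02], [0, 0, 0.024], [0, 0, 0.024], [0, 0, 0.024], [0, 0, 0.024], [0, 0, 0.024]], twist=[[0, 0, 0], [0, 0, 0], [0, 0, 0], [0, 0, 0], [0, 0, 0], [0, 0, 0], [0, 0, 0], [0, 0, 0], [0, 0, 0], [0, 0, 0]])

```text
time: 37.85
eef_pos: [0.4776, -0.354, 0.1066]
ee_rot: [0.0, 0.036, 0.999, -0.0]
wrist_force: [-0.6, -1.0, -5.2]
width: 0.573
grasp_force: 103.9
```

Request:
carry_out(linear=[[0, 0, 0.004], [0, 0, 0.008], [0, 0, 0.012], [0, 0, 0.016], [0, 0, 0.02], [0, 0, 0.02], [0, 0, 0.02], [0, 0, 0.02], [0, 0, 0.02], [0, 0, 0.02]], twist=[[0, 0, 0], [0, 0, 0], [0, 0, 0], [0, 0, 0], [0, 0, 0], [0, 0, 0], [0, 0, 0], [0, 0, 0], [0, 0, 0], [0, 0, 0]])

```text
time: 38.85
eef_pos: [0.4776, -0.3541, 0.1065]
ee_rot: [0.0, 0.036, 0.999, -0.0]
wrist_force: [-4.5, 2.4, 8.4]
width: 0.568
grasp_force: 105.5
```

Request:
carry_out(linear=[[0, 0, 0], [0, 0, 0], [0, 0, 0], [0, 0, 0], [0, 0, 0], [0, 0, 0], [0, 0, 0], [0, 0, 0], [0, 0, 0], [0, 0, 0]], twist=[[0, 0, 0], [0, 0, 0], [0, 0, 0], [0, 0, 0], [0, 0, 0], [0, 0, 0], [0, 0, 0], [0, 0, 0], [0, 0, 0], [0, 0, 0]], fingers=1)

```text
time: 39.85
eef_pos: [0.4775, -0.354, 0.1041]
ee_rot: [-0.0, 0.036, 0.999, 0.0]
wrist_force: [0.7, -0.2, -0.1]
width: 1.0
grasp_force: 0.0
```

Request:
carry_out(linear=[[0, 0, -0.05], [0, 0, -0.12], [0, 0, -0.2], [0, 0, -0.3], [0, 0, -0.4], [0, 0, -0.52], [0, 0, -0.64], [0, 0, -0.76], [0, 0, -0.88], [0, 0, -1]], twist=[[0, 0, 0], [0, 0, 0], [0, 0, 0], [0, 0, 0], [0, 0, 0], [0, 0, 0], [0, 0, 0], [0, 0, 0], [0, 0, 0], [0, 0, 0]])

```text
time: 40.85
eef_pos: [0.4776, -0.354, 0.2255]
ee_rot: [0.0, 0.036, 0.999, -0.0]
wrist_force: [-0.0, -0.8, -0.0]
width: 1.002
grasp_force: 0.0
```

```bash
cat > k.py <<'E'
from h import *
im,d=manip.read_camera("scene"); cv2.imwrite("pics/s6.png",cv2.resize(im,(800,600)))
for q in("board_a","foot_b","pan","rack","tray"): print(q,[(round(r["score"],2),c2w("scene",r["location"])[0].round(3).tolist()) for r in manip.spot_point("scene",q)])
E
python3 k.py
```

```text
board_a [(0.57, [0.501, 0.37, 0.026]), (0.57, [0.353, -0.004, 0.002])]
foot_b [(0.94, [0.464, -0.353, 0.001]), (0.89, [0.373, 0.17, -0.003]), (0.64, [0.507, 0.368, 0.012])]
pan [(0.93, [0.463, -0.353, -0.002])]
rack [(0.76, [0.671, -0.016, -0.001])]
tray [(0.87, [0.509, 0.369, 0.002]), (0.21, [0.753, 0.205, -0.001])]
```

View pics/s6.png

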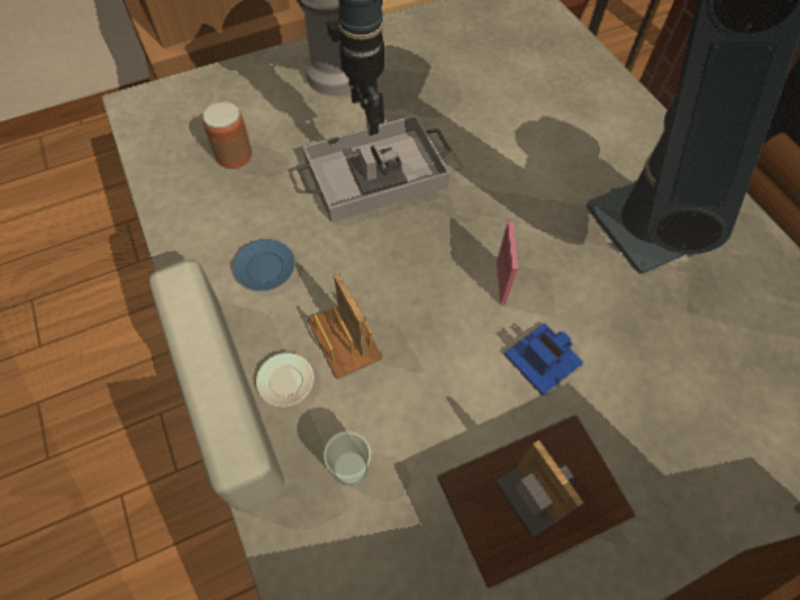

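The view shows stand A on the tray at (540,490), foot B in the pan at (378,167) and board B in the rack at (350,315). The saucers and cup are where they started, and the gripper is clear.

```bash
python3 -c "
from plant import manip
print(manip.job_done())"
```

```text
the job is handed in; nothing more can be done
None
```

The job is handed in with no verdict returned: B's clip was the tired one, and the last camera view shows sound stand A whole on the tray, foot B in the pan, board B upright in the rack, and the saucers and cup in place.

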